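# Pin home the folding foot, then hold out the case that rattles

### The job

Push the started hinge pin of the display post's folding foot fully home, head down on the fork. Then find its lock collar: lift the closed cases one at a time and shake them over the cutting mat until you have the one that rattles, standing quiet ones back upright on the mat. Finish while holding the rattling case in the gripper, level and still, past the mat's far edge and about 20 cm above the bench; hold out no quiet case and leave the other things in place.

Things in the scene. Friction and masses are not known exactly. Their poses are not given: they have to be found in the camera images.
- pin (a joint): how far the hinge pin has been pushed in, m: 0 = head underside 40 mm above the fork, 0.040 = fully home, head flat on the fork. Starts between 0 and 0.012. It slides straight down only, snug: about 8 N to move it plus 30 N per m/s; stays where it is left
- pin_head (a point): middle of the top of the pin's round flat head (steel, head 24 mm across and 8 mm thick, shank 12 mm). The pin is upright; pushed from above, its top comes to rest at 79 mm above the bench when home
- base: steel base of a display post, fixed to the bench. Origin on the bench right under the pin's axis, z up. Fork of two white cheeks 44 mm wide, its top face at 71 mm; the foot, a 40 mm wide white tube with a steel lug between the cheeks, runs along +x to 280 mm, top at 62 mm; along -x stands an open square post socket, 60 mm square, centre 97 mm from the pin, 110 mm high, on a 120 mm floor plate
- mat: green cutting mat, fixed, 300 mm (its x, away from the robot) x 450 mm (its y) x 3 mm. Origin at the centre of its underside, on the bench; its far edge is at its x = +150 mm
- case_a: closed fixings case of grey plastic, smooth flat sides, 130 mm long (x) x 60 mm wide (y) x 48 mm high, snap latch at its -x end. Origin at the centre of its underside, z up. All three look the same and weigh 0.43 to 0.54 kg, varying, so weight tells nothing. Any of the three may be the rattling one.
- case_b: closed fixings case like case_a, same size and origin. Contents: just one of the three cases, any of them, holds a loose steel collar (180 g, 40 mm across, 20 mm thick, oiled) that slides 82 mm to and fro along its length (x) and knocks on its ends when it is shaken briskly lengthwise or tipped over 10 degrees, felt as jolts and a shifting load at the wrist; the other two are packed tight
- case_c: closed fixings case like case_a, same size and origin; any of the three may be the rattling one
- tape: bystander: roll of masking tape lying flat, 100 mm across, 25 mm high; origin centre of underside
- paint_can: bystander: small closed can, 68 mm across, 95 mm high, standing; origin centre of underside
- scissors: bystander: closed scissors lying flat, 190 mm long along its x (blades to +x), 10 mm high; origin under the pivot
- tape_measure: bystander: tape measure standing on edge, 70 x 32 x 62 mm high; origin centre of underside

How it is judged:
On the way, in this order (a step that is already met when the one before it is completed fails the run):
1. the hinge pin is pushed fully home (value of joint pin above 0.038 m), for 0.2 s.
2. after that, the rattling case is lifted clear and shaken over the mat: the collar inside runs to one end of it (((distance between collar_c0 and case_a below 0.065 m and height (world z) of case_a above 0.02 m and x of case_a in the frame of mat below 0.19 m and (x of collar_c0 in the frame of case_a above 0.025 m or x of collar_c0 in the frame of case_a below -0.025 m)) or (distance between collar_c0 and case_b below 0.065 m and height (world z) of case_b above 0.02 m and x of case_b in the frame of mat below 0.19 m and (x of collar_c0 in the frame of case_b above 0.025 m or x of collar_c0 in the frame of case_b below -0.025 m)) or (distance between collar_c0 and case_c below 0.065 m and height (world z) of case_c above 0.02 m and x of case_c in the frame of mat below 0.19 m and (x of collar_c0 in the frame of case_c above 0.025 m or x of collar_c0 in the frame of case_c below -0.025 m)))).
3. the collar comes back through the middle (((distance between collar_c0 and case_a below 0.065 m and height (world z) of case_a above 0.02 m and x of case_a in the frame of mat below 0.19 m and x of collar_c0 in the frame of case_a between -0.015 and 0.015 m) or (distance between collar_c0 and case_b below 0.065 m and height (world z) of case_b above 0.02 m and x of case_b in the frame of mat below 0.19 m and x of collar_c0 in the frame of case_b between -0.015 and 0.015 m) or (distance between collar_c0 and case_c below 0.065 m and height (world z) of case_c above 0.02 m and x of case_c in the frame of mat below 0.19 m and x of collar_c0 in the frame of case_c between -0.015 and 0.015 m))).
4. and runs to an end again (((distance between collar_c0 and case_a below 0.065 m and height (world z) of case_a above 0.02 m and x of case_a in the frame of mat below 0.19 m and (x of collar_c0 in the frame of case_a above 0.025 m or x of collar_c0 in the frame of case_a below -0.025 m)) or (distance between collar_c0 and case_b below 0.065 m and height (world z) of case_b above 0.02 m and x of case_b in the frame of mat below 0.19 m and (x of collar_c0 in the frame of case_b above 0.025 m or x of collar_c0 in the frame of case_b below -0.025 m)) or (distance between collar_c0 and case_c below 0.065 m and height (world z) of case_c above 0.02 m and x of case_c in the frame of mat below 0.19 m and (x of collar_c0 in the frame of case_c above 0.025 m or x of collar_c0 in the frame of case_c below -0.025 m)))).
At the end, for the whole second after the job is handed in: Pin home within 2 mm. Rattling case in the gripper, at rest, its centre past the mat's far edge, its underside 120 to 320 mm above the bench, level within 15 degrees, clear of the base. Both quiet cases stand upright at rest on the mat, centres within its edges (value of joint pin above 0.038 m and ((distance between collar_c0 and case_a below 0.065 m and x of case_a in the frame of mat above 0.15 m and height (world z) of case_a between 0.12 and 0.32 m and angle between case_a's own z axis and vertical below 0.26 rad and linear speed of case_a below 0.04 m/s and contact force between the fingers and case_a above 1 N and contact force between case_a and base below 0.2 N) or (distance between collar_c0 and case_a above 0.075 m and height (world z) of case_a below 0.012 m and angle between case_a's own z axis and vertical below 0.15 rad and linear speed of case_a below 0.03 m/s and contact force between the fingers and case_a below 0.2 N and x of case_a in the frame of mat between -0.15 and 0.15 m and y of case_a in the frame of mat between -0.225 and 0.225 m)) and ((distance between collar_c0 and case_b below 0.065 m and x of case_b in the frame of mat above 0.15 m and height (world z) of case_b between 0.12 and 0.32 m and angle between case_b's own z axis and vertical below 0.26 rad and linear speed of case_b below 0.04 m/s and contact force between the fingers and case_b above 1 N and contact force between case_b and base below 0.2 N) or (distance between collar_c0 and case_b above 0.075 m and height (world z) of case_b below 0.012 m and angle between case_b's own z axis and vertical below 0.15 rad and linear speed of case_b below 0.03 m/s and contact force between the fingers and case_b below 0.2 N and x of case_b in the frame of mat between -0.15 and 0.15 m and y of case_b in the frame of mat between -0.225 and 0.225 m)) and ((distance between collar_c0 and case_c below 0.065 m and x of case_c in the frame of mat above 0.15 m and height (world z) of case_c between 0.12 and 0.32 m and angle between case_c's own z axis and vertical below 0.26 rad and linear speed of case_c below 0.04 m/s and contact force between the fingers and case_c above 1 N and contact force between case_c and base below 0.2 N) or (distance between collar_c0 and case_c above 0.075 m and height (world z) of case_c below 0.012 m and angle between case_c's own z axis and vertical below 0.15 rad and linear speed of case_c below 0.03 m/s and contact force between the fingers and case_c below 0.2 N and x of case_c in the frame of mat between -0.15 and 0.15 m and y of case_c in the frame of mat between -0.225 and 0.225 m))); the arm keeps its last pose, push and grip.
It fails at once if a quiet case is held out past the far edge of the mat ((distance between collar_c0 and case_a above 0.075 m and x of case_a in the frame of mat above 0.18 m and height (world z) of case_a above 0.08 m) or (distance between collar_c0 and case_b above 0.075 m and x of case_b in the frame of mat above 0.18 m and height (world z) of case_b above 0.08 m) or (distance between collar_c0 and case_c above 0.075 m and x of case_c in the frame of mat above 0.18 m and height (world z) of case_c above 0.08 m)).
It fails at once if a thing that is no part of the job is shifted by more than 30 mm (distance of any of tape, paint_can, scissors, tape_measure from where it was at the start of the episode above 0.03 m).
It also fails if it takes over 72 s, if anything falls off the work surface, if the arm or the gripper's body presses on something with over 40 N, if the wrist force passes 120 N, or if a joint passes its speed limit or range.

### The arm

A 6-joint arm with a two-finger parallel gripper is mounted at the origin on the work surface. World frame = base frame: x ahead of the robot, y to its left, z up, the work surface at z = 0. Lengths are in m, angles in rad, forces in N, time in s.
With the tool pointing down it reaches from about 0.275 to 0.975 m from the base axis. Payload 8.4 kg.
Tool frame: the origin (TCP) lies on the centre line of the jaws, within the pads' length; the fingertips stand 19 mm ahead of it and the grasp point (between the pads) is the TCP (tcp_to_tips is the distance from the TCP to the fingertips, in m); z points along the fingers, y is the line along which they close (so a half turn about z gives the same grasp; the last joint's range is limited). The gripper opens to 92 mm and grips with 3 to 60 N. Pads are 20 mm wide; open, the fingers measure 128 mm over their backs; the gripper's body (75 mm by 189 mm) begins 69 mm behind the grasp point.
Start: joints at [-1.25, 0.353, 1.633, -0, 1.155, -0.002], TCP at [0.198, -0.593, 0.234] pointing down, gripper open.
Joint ranges: [-2.63, 2.63], [-0.92, 2.1], [0.06, 2.66], [-1.3, 4.44], [0, 2.69], [-3.02, 3.02]. Speed limits (rad/s): [2.22, 2.22, 2.79, 3.14, 3.14, 3.14].

### API

Orientations are given as a 3x3 rotation matrix whose columns are the frame's x, y, z axes.
In Python, from bench import * gives the robot as it stands.
- The arm moves only by the tool jog_arm, never from a script. Its arguments are lists of equal length, an entry for each row: "offset": the shift along the tool's x, y, z in cm, a list of three; "twist": the turn about the tool's z in units of 6 degrees (1.0 is 6 degrees); "fingers": the closure, from 0 (fully open) to 1 (shut). A call has 1 to 8 rows; each row shifts and turns the commanded pose from where the row before left it, along the tool's axes as they then stand; what a row does not reach is not made up. A row lasts 1/8 s, in which the tool goes at most 62.5 mm and 10.7 degrees, less where a joint would pass 70% of its speed; a pose out of reach is approached as far as the arm can. A call is refused whole if a number of a shift passes 6.25 or a number of a turn 1, either way. A call with a gripper value outside its range is refused whole. The fingers move at their own pace and stop on an object; "grip_force" is the grip in N (left out, the last holds). Time passes only in rows, so rows that do not move let the fingers close. It gives the time, the measured TCP pose, the force, the opening and the grip force at its end, in the units of the state.
- read_state(): the state, without advancing time (a new reading comes with each control period).
- grab_frame(name): name is "scene" or "side" or "wrist"; returns a dict with "frame" (480x640x3 uint8, red, green, blue), "mtx" (3x3 intrinsics, pixels), "eye" and "rotation" of the camera in the world; the wrist camera has in their place "mount" (4x4, takes a point from camera to tool coordinates, whose origin is the TCP and whose axes are the flange's). Camera axes: x right, y up, looking along -z (the intrinsics and any distortion apply to the point x, -y, -z); pixel columns grow to the right and rows downward; lengths in m; the calibration is good to about 2 mm. A picture is of the moment at which its call begins: read the wrist's pose just before it. There is no depth.
- finish_job(): hands the job in; it is judged then, once.
The state is a dict: "t": time; "qpos": joint angles; "joint_vel": joint speeds; "tau": joint torques, N m; "eef_pos": TCP position; "tcp_rot": TCP orientation; "force": force on the tool from outside, world axes, zero at the start; "torque": the same for the moment, N m; "finger_gap": finger opening in m; "grasp_force": force on a finger pad.
Only numpy, scipy, OpenCV 4.12 (cv2) and the standard library are available. Lean on these libraries where they do the work, as an engineer would, in place of code of your own. Each camera call takes 0.05 s, during which the arm holds its last target. There are 200 camera calls.

## Working session

There is one attempt and no reset: what is moved stays moved. The work goes in short steps, Python scripts to look and compute and a tool call to move; the robot and the scene stay as the last step left them, time stands still between calls to the robot, and variables do not carry over. Pictures are saved under pics/ and viewed, at most 10 in all, crops included, and the job is handed in when it is done.

Besides the shell and the picture viewer there is one more tool, called after "Request:" as name(argument=value, ...), one argument or row to a line, values as JSON. jog_arm: Moves the arm, as the interface text tells. Its arguments: {"type":"object","properties":{"offset":{"type":"array","items":{"type":"array","items":{"type":"number"}}},"twist":{"type":"array","items":{"type":"number"}},"fingers":{"type":"array","items":{"type":"number"}},"grip_force":{"type":"number"}},"required":["offset","twist","fingers"]}

```bash
mkdir -p pics
cat > h.py <<'E'
from bench import *
import numpy as np, cv2
def save(n,f): cv2.imwrite(f'pics/{n}.png',cv2.cvtColor(f['frame'],cv2.COLOR_RGB2BGR))
def ray(f,u,v,z,eye=None,R=None):
    K=np.array(f['mtx']);d=np.linalg.inv(K)@[u,v,1];d=np.array([d[0],-d[1],-d[2]])
    R=np.array(f['rotation']) if R is None else R; e=np.array(f['eye']) if eye is None else eye
    d=R@d; return e+d*(z-e[2])/d[2]
E
python3 - <<'E'
from h import *
import pickle
s=read_state();print({k:np.round(v,3).tolist() for k,v in s.items()})
fs={}
for n in('scene','side'):
    f=grab_frame(n);save(n,f);fs[n]=f;print(n,[k for k in f],np.round(f['mtx'],1).tolist(),np.round(f['eye'],3))
pickle.dump(fs,open('fs.pkl','wb'))
E
```

```text
{'t': 0.0, 'qpos': [-1.25, 0.354, 1.634, -0.0, 1.155, -0.002], 'joint_vel': [0.001, 0.001, -0.001, -0.0, -0.0, -0.0], 'tau': [0.003, -59.383, -33.422, 0.07, 0.023, -0.0], 'eef_pos': [0.198, -0.592, 0.233], 'tcp_rot': [[0.948, 0.317, -0.0], [0.317, -0.948, 0.001], [-0.0, -0.001, -1.0]], 'force': [-0.821, 0.301, -0.561], 'torque': [-0.044, 0.029, 0.017], 'grasp_force': 0.0, 'finger_gap': 0.092}
scene ['frame', 'mtx', 'eye', 'rotation'] [[511.1, 0.0, 321.9], [0.0, 511.1, 238.2], [0.0, 0.0, 1.0]] [1.461 0.488 0.803]
side ['frame', 'mtx', 'eye', 'rotation'] [[458.2, 0.0, 323.6], [0.0, 458.2, 244.1], [0.0, 0.0, 1.0]] [ 0.324 -0.651  0.55 ]
```

View pics/scene.png

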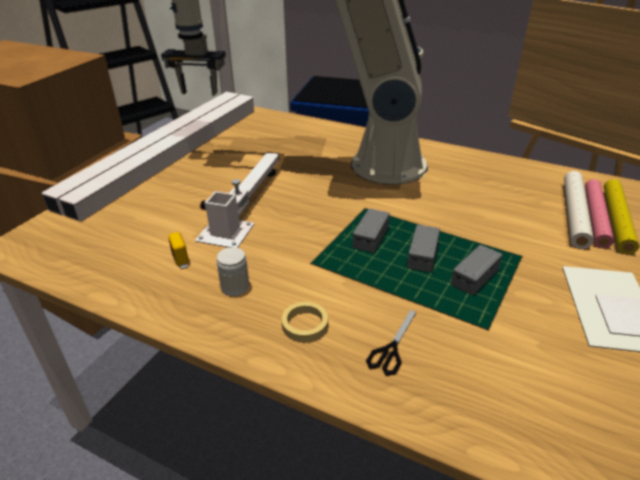

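View pics/side.png

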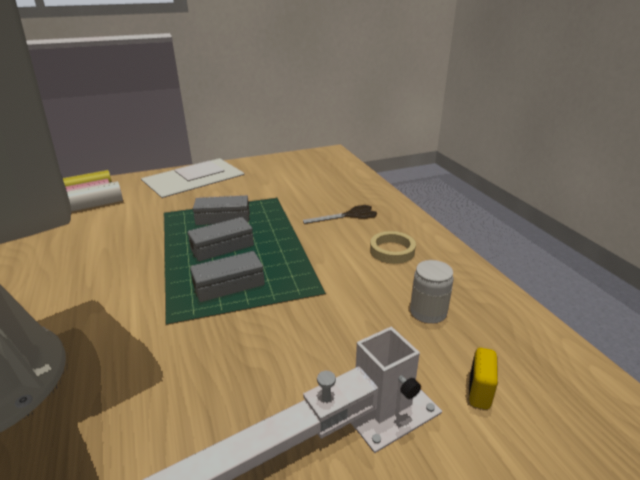

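The scene view shows the pin head at about (236,185) and the mat with three cases near (371,230), (424,248) and (478,269). The side view shows the pin head at about (326,378) and the cases at (228,275), (221,238) and (221,208). Next I'll enlarge both.

Run:
```python
import cv2,numpy as np
a=cv2.imread('pics/side.png')[185:325,150:330];b=cv2.imread('pics/side.png')[360:440,290:392]
c=cv2.imread('pics/scene.png')[200:330,310:530]
a=cv2.resize(a,None,fx=3,fy=3,interpolation=2);b=cv2.resize(b,None,fx=2.4,fy=2.4,interpolation=2)
im=np.zeros((600,800,3),np.uint8);im[:420,:540]=a;im[:192,545:545+b.shape[1]]=b
cv2.imwrite('pics/c1.png',im);
cv2.imwrite('pics/c2.png',cv2.resize(c,None,fx=3.6,fy=3.6,interpolation=2))
```

```text
(no output)
```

View pics/c1.png

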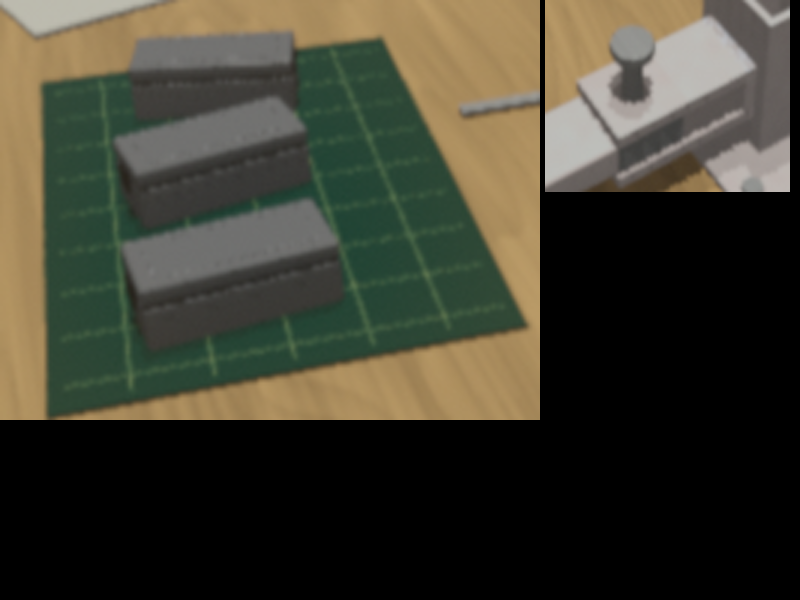

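View pics/c2.png

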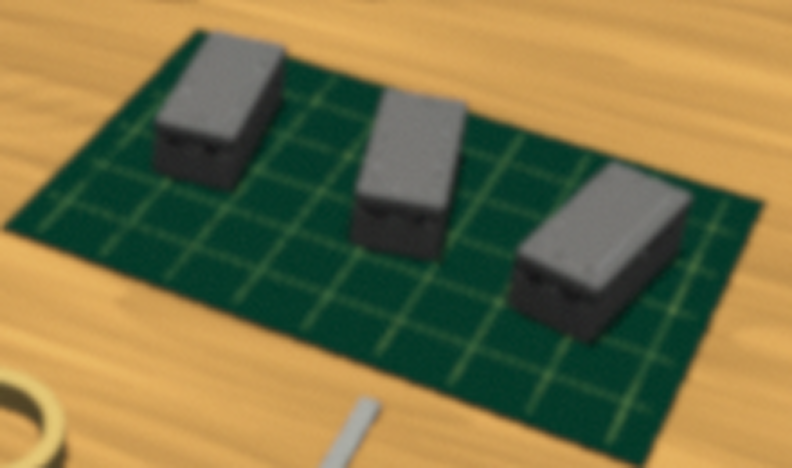

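The crops show the mat corners, the case lids and the pin head. I'm turning these points into positions.

Run:
```python
from h import *
import pickle
fs=pickle.load(open('fs.pkl','rb'));S,C=fs['side'],fs['scene']
sd=lambda p:(p[0]/3+150,p[1]/3+185); sc=lambda p:(p[0]/3.6+310,p[1]/3.6+200)
D={'mat':([(42,84),(382,39),(526,325),(48,417)],[(764,204),(645,467),(5,228),(197,30)],.003),
'A':([(122,246),(312,200),(340,242),(148,292)],[(285,47),(235,140),(157,122),(205,32)],.051),
'B':([(114,140),(276,97),(305,131),(137,180)],[(466,102),(445,207),(358,200),(383,88)],.051),
'C':([(137,40),(293,33),(295,66),(132,72)],[(691,198),(600,292),(520,245),(612,163)],.051)}
for k,(a,b,z) in D.items():
    for f,g,P in((S,sd,a),(C,sc,b)):
        q=np.array([ray(f,*g(p),z)[:2] for p in P])
        r=cv2.minAreaRect((q*1000).astype(np.float32))
        d=(q[1]+q[2]-q[0]-q[3]);print(k,q.mean(0).round(3),'L',np.round([np.linalg.norm(q[1]-q[0]),np.linalg.norm(q[2]-q[1])],3),'yaw',np.degrees(np.arctan2(d[1],d[0])).round(1))
for z in(.105,.11,.115,.12): print(z,ray(S,326.3,377.5,z)[:2].round(3),ray(C,236.5,184,z)[:2].round(3))
q=[ray(S,p[0]/2.4-545/2.4+290,p[1]/2.4+360,.071)[:2] for p in((578,88),(715,16),(756,68),(618,137))];print(np.round(q,3))
```

```text
mat [0.451 0.24 ] L [0.297 0.443] yaw -4.4
mat [0.452 0.245] L [0.294 0.447] yaw -4.1
A [0.415 0.098] L [0.127 0.056] yaw 4.1
A [0.418 0.104] L [0.127 0.057] yaw 5.8
B [0.428 0.244] L [0.126 0.06 ] yaw 10.3
B [0.431 0.252] L [0.127 0.057] yaw 10.6
C [0.456 0.379] L [0.128 0.062] yaw -16.5
C [0.457 0.391] L [0.127 0.061] yaw -15.4
0.105 [ 0.472 -0.276] [ 0.478 -0.271]
0.11 [ 0.471 -0.28 ] [ 0.485 -0.266]
0.115 [ 0.469 -0.284] [ 0.492 -0.261]
0.12 [ 0.467 -0.289] [ 0.499 -0.255]
[[ 0.445 -0.267]
 [ 0.535 -0.247]
 [ 0.54  -0.29 ]
 [ 0.453 -0.304]]
```

Request:
jog_arm(
  offset=[
    [4.5,-2.6,0],
    [4.5,-2.6,0],
    [4.5,-2.6,0],
    [4.5,-2.6,0],
    [4.5,-2.6,0],
    [4.5,-2.6,0],
    [4.5,-2.7,0],
    [4.4,-2.7,0],
  ],
  twist=[0,0,0,0,0,0,0,0],
  fingers=[1,1,1,1,1,1,1,1],
)

```text
t: 1.1
eef_pos: [0.4729, -0.2782, 0.2334]
tcp_rot: [[0.948, 0.317, -0.0], [0.317, -0.948, 0.0], [-0.0, -0.0, -1.0]]
force: [-0.3, -0.4, 0.9]
finger_gap: 0.0136
grasp_force: 0.0
```

Request:
jog_arm(
  offset=[
    [0,0,2],
    [0,0,2],
    [0,0,0],
    [0,0,0],
  ],
  twist=[0,0,0,0],
  fingers=[1,1,1,1],
)

```text
t: 1.6
eef_pos: [0.4723, -0.2799, 0.1941]
tcp_rot: [[0.948, 0.317, 0.0], [0.317, -0.948, -0.0], [0.0, 0.0, -1.0]]
force: [0.4, -0.8, -0.1]
finger_gap: 0.0006
grasp_force: 0.0
```

```bash
cat > w.py <<'E'
from h import *
import sys
s=read_state();f=grab_frame('wrist');n=sys.argv[1];save(n,f)
M=np.array(f['mount']);R=np.array(s['tcp_rot']);p=np.array(s['eef_pos'])
e=p+R@M[:3,3];Rc=R@M[:3,:3]
import pickle;pickle.dump((f,e,Rc,p,R),open('w.pkl','wb'))
print(p.round(4),R.round(3).tolist(),s['t'],M.round(3).tolist())
def proj(P):
    c=Rc.T@(np.array(P)-e);K=np.array(f['mtx']);return (K@[c[0]/-c[2],-c[1]/-c[2],1])[:2].round(1)
for z in(.079,.107,.11): print(z,proj([.472,-.279,z]))
print('tip',proj(p+R@[0,0,.019]))
E
python3 w.py w1
```

```text
[ 0.4723 -0.2799  0.1941] [[0.948, 0.317, 0.0], [0.317, -0.948, -0.0], [0.0, 0.0, -1.0]] 1.6 [[0.001, 0.954, 0.299, 0.086], [1.0, -0.001, -0.001, 0.0], [-0.001, 0.299, -0.954, -0.15], [0.0, 0.0, 0.0, 1.0]]
0.079 [318.2 241. ]
0.107 [318.  253.4]
0.11 [318.  254.9]
tip [319.3 298.6]
```

View pics/w1.png

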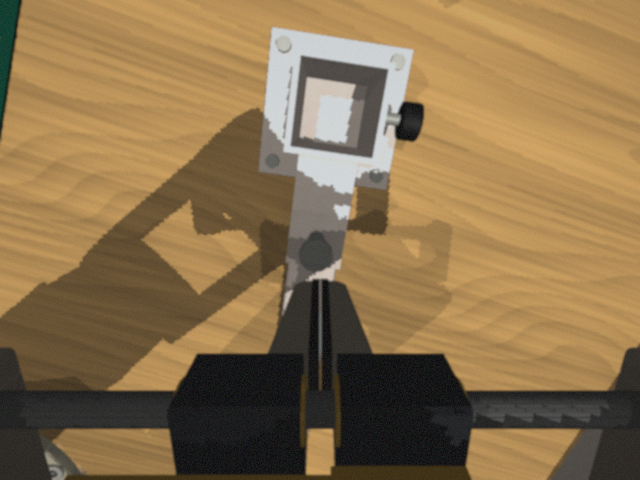

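The pin head is at (316,251), and the position I estimated projects to (318,253), so the tool is over it. Pressing down now.

Request:
jog_arm(
  offset=[
    [0,0,2.5],
    [0,0,2.5],
    [0,0,1],
    [0,0,1],
    [0,0,1],
    [0,0,0.8],
    [0,0,0.5],
    [0,0,0.2],
  ],
  twist=[0,0,0,0,0,0,0,0],
  fingers=[1,1,1,1,1,1,1,1],
)

```text
t: 2.65
eef_pos: [0.4724, -0.28, 0.0996]
tcp_rot: [[0.948, 0.317, 0.001], [0.317, -0.948, -0.0], [0.0, 0.001, -1.0]]
force: [-2.4, 1.8, 7.8]
finger_gap: 0.0006
grasp_force: 3.9
```

Request:
jog_arm(
  offset=[
    [0,0,0.1],
    [0,0,0],
  ],
  twist=[0,0],
  fingers=[1,1],
)

```text
t: 2.9
eef_pos: [0.4724, -0.2801, 0.0987]
tcp_rot: [[0.948, 0.317, 0.001], [0.317, -0.948, -0.001], [0.0, 0.001, -1.0]]
force: [-2.3, 1.3, 4.5]
finger_gap: 0.0003
grasp_force: 2.5
```

Request:
jog_arm(
  offset=[
    [0,0,0.1],
    [0,0,0.1],
    [0,0,0.1],
    [0,0,0],
  ],
  twist=[0,0,0,0],
  fingers=[1,1,1,1],
)

```text
t: 3.4
eef_pos: [0.4725, -0.2801, 0.0981]
tcp_rot: [[0.948, 0.317, 0.001], [0.317, -0.948, -0.001], [0.001, 0.001, -1.0]]
force: [-11.2, 6.6, 35.2]
finger_gap: 0.0003
grasp_force: 17.3
```

The pin is home: the tips are at 79 mm under 35 N. Moving to case A.

Request:
jog_arm(
  offset=[
    [0,0,-5],
    [0,0,-5],
    [0.8,-4.7,-4],
    [0.8,-4.7,0],
    [0.8,-4.7,0],
    [0.8,-4.7,0],
    [0.8,-4.7,0],
    [0.8,-4.7,0],
  ],
  twist=[0,0,0,0,0,0,0,0],
  fingers=[1,0.5,0,0,0,0,0,0],
  grip_force=30,
)

```text
t: 4.4
eef_pos: [0.4283, 0.0043, 0.2355]
tcp_rot: [[0.948, 0.317, 0.002], [0.317, -0.948, 0.0], [0.002, 0.001, -1.0]]
force: [0.5, -0.6, 0.1]
finger_gap: 0.0683
grasp_force: 0.0
```

Request:
jog_arm(
  offset=[
    [0.9,-4.8,0],
    [0.9,-4.8,0],
    [0,0,2],
    [0,0,2],
    [0,0,0],
  ],
  twist=[0,0,0.75,0.75,0.75],
  fingers=[0,0,0,0,0],
)

```text
t: 5.03
eef_pos: [0.4143, 0.0999, 0.194]
tcp_rot: [[0.996, 0.085, -0.001], [0.085, -0.996, -0.0], [-0.001, 0.0, -1.0]]
force: [0.1, -0.1, -0.2]
finger_gap: 0.0917
grasp_force: 0.0
```

```bash
python3 w.py w2 | head -1
python3 - <<'E'
import pickle,numpy as np
f,e,Rc,p,R=pickle.load(open('w.pkl','rb'));K=f['mtx']
def proj(P):
    c=Rc.T@(np.array(P)-e);return (K@[c[0]/-c[2],-c[1]/-c[2],1])[:2].round(0)
a=np.radians(5)
for sx,sy in((1,1),(1,-1),(-1,-1),(-1,1)):
    x,y=.065*sx,.03*sy;print(proj([.4165+x*np.cos(a)-y*np.sin(a),.101+x*np.sin(a)+y*np.cos(a),.051]))
E
```

```text
[0.4143 0.0999 0.194 ] [[0.996, 0.085, -0.001], [0.085, -0.996, -0.0], [-0.001, 0.0, -1.0]] 5.025 [[0.001, 0.954, 0.299, 0.086], [1.0, -0.001, -0.001, -0.0], [-0.001, 0.299, -0.954, -0.15], [0.0, 0.0, 0.0, 1.0]]
[280. 148.]
[357. 148.]
[352. 298.]
[285. 298.]
```

View pics/w2.png

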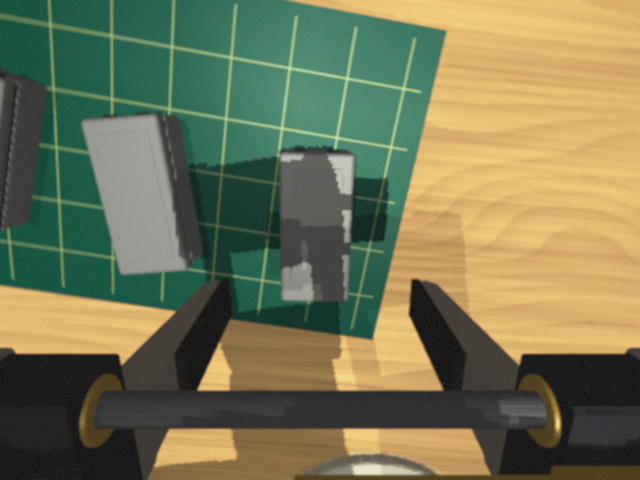

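Case A is where predicted, with its lid from (281,154) to (348,300). Descending to grip it.

Request:
jog_arm(
  offset=[
    [0.2,0,4],
    [0,0,4],
    [0,0,4],
    [0,0,3],
    [0,0,1.4],
    [0,0,0],
    [0,0,0],
    [0,0,0],
  ],
  twist=[0,0,0,0,0,0,0,0],
  fingers=[0,0,0,0,0,0,1,1],
  grip_force=50,
)

```text
t: 6.08
eef_pos: [0.4176, 0.1001, 0.0316]
tcp_rot: [[0.996, 0.087, 0.002], [0.087, -0.996, 0.0], [0.002, -0.0, -1.0]]
force: [0.0, 0.1, 0.3]
finger_gap: 0.0739
grasp_force: 0.0
```

Request:
jog_arm(
  offset=[
    [0,0,0],
    [0,0,0],
    [0,0,-3],
    [0,0,-4],
    [0,0,-4],
    [0,0,-2],
    [0,0,0],
    [0,0,0],
  ],
  twist=[0,0,0,0,0,0,0,0],
  fingers=[1,1,1,1,1,1,1,1],
)

```text
t: 7.08
eef_pos: [0.4159, 0.0997, 0.1596]
tcp_rot: [[0.996, 0.087, -0.002], [0.087, -0.996, -0.0], [-0.002, 0.0, -1.0]]
force: [-0.0, 0.0, -5.4]
finger_gap: 0.0594
grasp_force: 49.9
```

```bash
python3 -c "
from h import *
s=read_state();print(s['t'],np.round(s['eef_pos'],4),np.round(s['force'],2),np.round(s['torque'],3),np.array(s['tcp_rot']).round(3).tolist())"
```

```text
7.075 [0.4159 0.0997 0.1596] [-0.04  0.02 -5.4 ] [-0.012 -0.009 -0.026] [[0.996, 0.087, -0.002], [0.087, -0.996, -0.0], [-0.002, 0.0, -1.0]]
```

Request:
jog_arm(
  offset=[
    [6,0,0],
    [-6,0,0],
    [6,0,0],
    [-6,0,0],
    [6,0,0],
    [-6,0,0],
    [0,0,0],
    [0,0,0],
  ],
  twist=[0,0,0,0,0,0,0,0],
  fingers=[1,1,1,1,1,1,1,1],
)

```text
t: 8.07
eef_pos: [0.4161, 0.0998, 0.1595]
tcp_rot: [[0.996, 0.087, -0.002], [0.087, -0.996, -0.0], [-0.002, 0.0, -1.0]]
force: [-0.3, 0.7, -4.5]
finger_gap: 0.0597
grasp_force: 49.9
```

```bash
cat > r.py <<'E'
from h import *
s=read_state();print(s['t'],np.round(s['eef_pos'],4),np.round(s['force'],2),np.round(s['torque'],3),np.array(s['tcp_rot']).round(3).tolist())
E
python3 r.py
```

```text
8.075 [0.4161 0.0998 0.1595] [-0.3   0.7  -4.54] [ 0.024 -0.058  0.032] [[0.996, 0.087, -0.002], [0.087, -0.996, -0.0], [-0.002, 0.0, -1.0]]
```

Request:
jog_arm(
  offset=[
    [6,0,0],
    [6,0,0],
    [0,0,0],
    [0,0,0],
  ],
  twist=[0,0,0,0],
  fingers=[1,1,1,1],
)

```text
t: 8.57
eef_pos: [0.5357, 0.1101, 0.1597]
tcp_rot: [[0.996, 0.087, -0.002], [0.087, -0.996, -0.0], [-0.002, 0.0, -1.0]]
force: [-0.4, -0.2, -4.2]
finger_gap: 0.0594
grasp_force: 49.9
```

```bash
python3 r.py
```

```text
8.575 [0.5357 0.1101 0.1597] [-0.44 -0.16 -4.22] [-0.029  0.028 -0.017] [[0.996, 0.087, -0.002], [0.087, -0.996, -0.0], [-0.002, 0.0, -1.0]]
```

Request:
jog_arm(
  offset=[
    [-6,0,0],
    [-6,0,0],
    [0,0,0],
    [0,0,0],
  ],
  twist=[0,0,0,0],
  fingers=[1,1,1,1],
)

```text
t: 9.07
eef_pos: [0.4167, 0.1, 0.1611]
tcp_rot: [[0.996, 0.087, 0.002], [0.087, -0.996, 0.0], [0.002, -0.0, -1.0]]
force: [0.6, 0.5, -4.5]
finger_gap: 0.06
grasp_force: 49.9
```

```bash
python3 r.py
```

```text
9.075 [0.4167 0.1    0.1611] [ 0.56  0.51 -4.52] [ 0.011 -0.024 -0.014] [[0.996, 0.087, 0.002], [0.087, -0.996, 0.0], [0.002, -0.0, -1.0]]
```

```bash
cat > r.py <<'E'
from h import *
import sys
n=int(sys.argv[1]) if len(sys.argv)>1 else 8
L=[]
for i in range(n):
    s=read_state();L.append(np.r_[s['force'],s['torque']]);grab_frame('wrist')
L=np.array(L);yaw=np.array(s['tcp_rot'])[:2,0]
ty=L[:,3:5]@np.array([-yaw[1],yaw[0]])
print(s['t'],np.round(s['eef_pos'],4),'F',L[:,:3].mean(0).round(2),'T about case y',ty.mean().round(3),'+-',ty.std().round(3),L[:,5].mean().round(3))
E
python3 r.py
```

```text
9.425 [0.4172 0.0999 0.1605] F [ 0.22  0.21 -4.9 ] T about case y -0.041 +- 0.041 -0.003
```

Request:
jog_arm(
  offset=[
    [6,0,0],
    [6,0,0],
    [0,0,0],
    [0,0,0],
  ],
  twist=[0,0,0,0],
  fingers=[1,1,1,1],
)

```text
t: 9.98
eef_pos: [0.5354, 0.1101, 0.1597]
tcp_rot: [[0.996, 0.087, -0.002], [0.087, -0.996, -0.0], [-0.002, 0.0, -1.0]]
force: [-0.4, -0.8, -5.2]
finger_gap: 0.0596
grasp_force: 49.9
```

```bash
python3 r.py
```

```text
10.325 [0.5359 0.1104 0.1609] F [-0.29  0.1  -4.94] T about case y -0.021 +- 0.034 0.0
```

The torque barely changes (-0.041 to -0.021, where a rattler should give about 0.145), so A looks quiet. Putting it back.

Request:
jog_arm(
  offset=[
    [-4,0,0],
    [-4,0,0],
    [-4,0,3],
    [0,0,4],
    [0,0,3],
    [0,0,2],
    [0,0,0.8],
    [0,0,0.2],
  ],
  twist=[0,0,0,0,0,0,0,0],
  fingers=[1,1,1,1,1,1,1,1],
)

```text
t: 11.38
eef_pos: [0.4165, 0.0998, 0.0313]
tcp_rot: [[0.996, 0.087, -0.001], [0.087, -0.996, -0.0], [-0.001, 0.0, -1.0]]
force: [-9.7, -4.3, 33.8]
finger_gap: 0.0598
grasp_force: 49.9
```

Request:
jog_arm(
  offset=[
    [0,0,0],
    [0,0,0],
    [0,0,0],
    [0,0,0],
    [0,0,-3],
    [0,0,-4],
    [0,0,-4],
    [0,0,-3],
  ],
  twist=[0,0,0,0,0,0,0,0],
  fingers=[1,1,0,0,0,0,0,0],
)

```text
t: 12.38
eef_pos: [0.4172, 0.1, 0.1724]
tcp_rot: [[0.996, 0.087, 0.002], [0.087, -0.996, 0.0], [0.002, -0.0, -1.0]]
force: [-0.0, 0.4, -0.7]
finger_gap: 0.0923
grasp_force: 0.0
```

Run:
```python
from h import *
import pickle
f,e,Rc,p,R=pickle.load(open('w.pkl','rb'))
for P in([(82,122),(156,114),(188,270),(121,275)],[(281,154),(354,154),(348,300),(284,300)]):
    q=np.array([ray(f,u,v,.051,e,Rc)[:2] for u,v in P]);d=q[0]+q[1]-q[2]-q[3]
    print(q.mean(0).round(4),np.degrees(np.arctan2(d[1],d[0])),np.linalg.norm(q[0]-q[1]),np.linalg.norm(q[0]-q[3]))
```

```text
[0.4273 0.2496] 9.33248943290015 0.05763377008482246 0.12702541465454556
[0.4133 0.1022] 4.21051227449397 0.05727810978445809 0.12687785612817723
```

Request:
jog_arm(
  offset=[
    [0.6,-3.7,0],
    [0.6,-3.7,0],
    [0.6,-3.7,0],
    [0.6,-3.7,0],
    [0,0,2],
    [0,0,4],
    [0,0,4],
    [0,0,3],
  ],
  twist=[0,0,0,0,-0.8,0,0,0],
  fingers=[0,0,0,0,0,0,0,0],
)

```text
t: 13.38
eef_pos: [0.4274, 0.2493, 0.0392]
tcp_rot: [[0.985, 0.17, -0.001], [0.17, -0.985, -0.0], [-0.001, 0.0, -1.0]]
force: [-0.2, -0.6, 0.5]
finger_gap: 0.0917
grasp_force: 0.0
```

Request:
jog_arm(
  offset=[
    [0,0,1.1],
    [0,0,0],
    [0,0,0],
    [0,0,0],
    [0,0,0],
    [0,0,-4],
    [0,0,-5],
    [0,0,-4],
  ],
  twist=[0,0,0,0,0,0,0,0],
  fingers=[0,0,1,1,1,1,1,1],
)

```text
t: 14.38
eef_pos: [0.4275, 0.2493, 0.1612]
tcp_rot: [[0.985, 0.17, 0.0], [0.17, -0.985, 0.0], [0.0, -0.0, -1.0]]
force: [0.4, -0.1, -5.7]
finger_gap: 0.0597
grasp_force: 50.0
```

Request:
jog_arm(
  offset=[
    [6,0,0],
    [6,0,0],
    [-6,0,0],
    [-6,0,0],
    [6,0,0],
    [6,0,0],
    [0,0,0],
    [0,0,0],
  ],
  twist=[0,0,0,0,0,0,0,0],
  fingers=[1,1,1,1,1,1,1,1],
)

```text
t: 15.38
eef_pos: [0.5451, 0.2692, 0.1586]
tcp_rot: [[0.985, 0.17, -0.002], [0.17, -0.985, -0.001], [-0.003, 0.001, -1.0]]
force: [-1.1, 0.0, -5.3]
finger_gap: 0.0596
grasp_force: 50.0
```

```bash
python3 r.py
```

```text
15.725 [0.5456 0.2699 0.1598] F [-0.53 -0.   -5.03] T about case y 0.009 +- 0.013 0.015
```

Request:
jog_arm(
  offset=[
    [-6,0,0],
    [-6,0,0],
    [0,0,0],
    [0,0,0],
  ],
  twist=[0,0,0,0],
  fingers=[1,1,1,1],
)

```text
t: 16.27
eef_pos: [0.4285, 0.2499, 0.1603]
tcp_rot: [[0.985, 0.171, 0.002], [0.171, -0.985, 0.001], [0.002, -0.001, -1.0]]
force: [0.9, 0.4, -3.7]
finger_gap: 0.0597
grasp_force: 50.0
```

```bash
python3 r.py
```

```text
16.625 [0.4283 0.2494 0.1594] F [ 0.54  0.23 -4.66] T about case y -0.014 +- 0.037 0.011
```

B shows the same small change, 0.023. Putting it back and trying C.

Request:
jog_arm(
  offset=[
    [0,0,3],
    [0,0,4],
    [0,0,3],
    [0,0,2],
    [0,0,0.7],
    [0,0,0.2],
    [0,0,0],
    [0,0,0],
  ],
  twist=[0,0,0,0,0,0,0,0],
  fingers=[1,1,1,1,1,1,1,0],
)

```text
t: 17.68
eef_pos: [0.4296, 0.2501, 0.0324]
tcp_rot: [[0.985, 0.17, 0.003], [0.17, -0.985, 0.002], [0.004, -0.001, -1.0]]
force: [-0.1, 0.7, -1.5]
finger_gap: 0.0677
grasp_force: 0.0
```

Request:
jog_arm(
  offset=[
    [0,0,0],
    [0,0,0],
    [0,0,-3],
    [0,0,-4],
    [0,0,-4],
    [0,0,-4],
    [0,0,0],
    [0,0,0],
  ],
  twist=[0,0,0,0,0,0,0,0],
  fingers=[0,0,0,0,0,0,0,0],
)

```text
t: 18.68
eef_pos: [0.4274, 0.2492, 0.1799]
tcp_rot: [[0.985, 0.17, -0.001], [0.17, -0.985, -0.0], [-0.001, 0.0, -1.0]]
force: [-0.2, 0.3, 0.2]
finger_gap: 0.0916
grasp_force: 0.0
```

Request:
jog_arm(
  offset=[
    [1.3,-3.25,0],
    [1.3,-3.25,0],
    [1.3,-3.25,0],
    [1.3,-3.25,0],
    [0,0,0],
    [0,0,0],
  ],
  twist=[0.9,0.9,0.9,0.9,0.7,0],
  fingers=[0,0,0,0,0,0],
)

```text
t: 19.42
eef_pos: [0.4748, 0.3797, 0.1784]
tcp_rot: [[0.961, -0.275, -0.003], [-0.275, -0.961, -0.002], [-0.002, 0.003, -1.0]]
force: [-0.0, -0.5, 0.2]
finger_gap: 0.0918
grasp_force: 0.0
```

```bash
python3 w.py w3 | head -1
```

```text
[0.4748 0.3797 0.1784] [[0.961, -0.275, -0.003], [-0.275, -0.961, -0.002], [-0.002, 0.003, -1.0]] 19.425 [[0.001, 0.954, 0.299, 0.086], [1.0, -0.0, -0.001, -0.0], [-0.001, 0.299, -0.954, -0.15], [0.0, 0.0, 0.0, 1.0]]
```

View pics/w3.png

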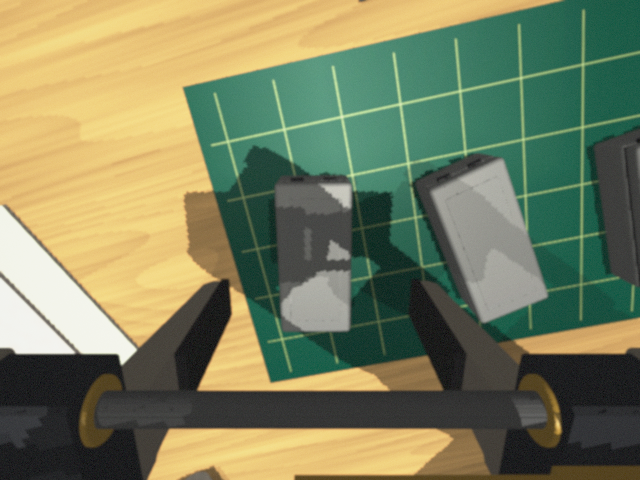

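Case C's lid spans (276,184) to (350,331) and is aligned with the tool. B stands upright again.

Run:
```python
from h import *
import pickle
f,e,Rc,p,R=pickle.load(open('w.pkl','rb'))
for P in([(276,184),(352,182),(350,331),(282,331)],[(428,190),(499,159),(547,297),(485,322)]):
    q=np.array([ray(f,u,v,.051,e,Rc)[:2] for u,v in P]);d=q[0]+q[1]-q[2]-q[3];m=q.mean(0)
    print(m.round(4),np.degrees(np.arctan2(d[1],d[0])),np.linalg.norm(q[0]-q[1]),np.linalg.norm(q[0]-q[3]),'tool shift cm',100*R.T@[m[0]-p[0],m[1]-p[1],0])
```

```text
[0.4547 0.3893] -15.40178637159266 0.05780588213921213 0.12749633981319097 tool shift cm [-2.19838172 -0.36252177  0.00344438]
[0.4287 0.2497] 11.12581564294031 0.056074809680198005 0.12883457978232052 tool shift cm [-0.85958325 13.76972744  0.04159492]
```

Request:
jog_arm(
  offset=[
    [-2,-0.35,2],
    [0,0,4],
    [0,0,4],
    [0,0,3.5],
    [0,0,1.2],
    [0,0,0],
    [0,0,0],
    [0,0,0],
  ],
  twist=[0,0,0,0,0,0,0,0],
  fingers=[0,0,0,0,0,0,1,1],
)

```text
t: 20.48
eef_pos: [0.4581, 0.3896, 0.0349]
tcp_rot: [[0.961, -0.276, 0.002], [-0.276, -0.961, 0.001], [0.001, -0.002, -1.0]]
force: [-0.7, 0.3, 0.4]
finger_gap: 0.0741
grasp_force: 0.0
```

Request:
jog_arm(
  offset=[
    [0,0,0],
    [0,0,0],
    [0,0,-3],
    [0,0,-4],
    [0,0,-4],
    [0,0,-2],
    [0,0,0],
    [0,0,0],
  ],
  twist=[0,0,0,0,0,0,0,0],
  fingers=[1,1,1,1,1,1,1,1],
)

```text
t: 21.48
eef_pos: [0.4566, 0.3884, 0.1622]
tcp_rot: [[0.961, -0.276, -0.002], [-0.276, -0.961, -0.001], [-0.001, 0.002, -1.0]]
force: [0.0, -0.6, -4.7]
finger_gap: 0.06
grasp_force: 49.9
```

```bash
python3 r.py
```

```text
21.825 [0.4572 0.3889 0.163 ] F [ 0.04  0.12 -5.03] T about case y -0.002 +- 0.02 0.001
```

Request:
jog_arm(
  offset=[
    [6,0,0],
    [6,0,0],
    [-6,0,0],
    [-6,0,0],
    [6,0,0],
    [6,0,0],
    [0,0,0],
    [0,0,0],
  ],
  twist=[0,0,0,0,0,0,0,0],
  fingers=[1,1,1,1,1,1,1,1],
)

```text
t: 22.88
eef_pos: [0.5725, 0.3556, 0.163]
tcp_rot: [[0.961, -0.277, -0.001], [-0.277, -0.961, -0.0], [-0.001, 0.001, -1.0]]
force: [-0.5, -0.0, -4.6]
finger_gap: 0.0598
grasp_force: 49.9
```

```bash
python3 r.py
```

```text
23.225 [0.5722 0.3563 0.1637] F [-0.32  0.07 -5.1 ] T about case y 0.026 +- 0.028 0.002
```

Request:
jog_arm(
  offset=[
    [-6,0,0],
    [-6,0,0],
    [0,0,0],
    [0,0,0],
  ],
  twist=[0,0,0,0],
  fingers=[1,1,1,1],
)

```text
t: 23.78
eef_pos: [0.4575, 0.3896, 0.1641]
tcp_rot: [[0.962, -0.275, 0.001], [-0.275, -0.962, 0.001], [0.001, -0.001, -1.0]]
force: [0.4, 1.1, -5.4]
finger_gap: 0.0596
grasp_force: 49.9
```

```bash
python3 r.py
```

```text
24.125 [0.458  0.3888 0.1634] F [ 0.15  0.05 -5.15] T about case y -0.007 +- 0.036 -0.004
```

All three give the same small change, probably because a symmetric shake brings the collar back to the middle. I'll use an asymmetric one: gentle run-up, hard reversal, gentle stop.

Request:
jog_arm(
  offset=[
    [1.5,0,0],
    [3,0,0],
    [4,0,0],
    [5.5,0,0],
    [-4,0,0],
    [-3,0,0],
    [-2,0,0],
    [-1,0,0],
  ],
  twist=[0,0,0,0,0,0,0,0],
  fingers=[1,1,1,1,1,1,1,1],
)

```text
t: 25.18
eef_pos: [0.4956, 0.3783, 0.1637]
tcp_rot: [[0.961, -0.275, 0.0], [-0.275, -0.961, 0.0], [0.0, -0.0, -1.0]]
force: [0.6, 0.7, -4.8]
finger_gap: 0.0597
grasp_force: 49.9
```

```bash
python3 r.py 10
```

```text
25.625 [0.4963 0.3779 0.1636] F [-0.05  0.04 -4.72] T about case y 0.081 +- 0.032 0.006
```

Request:
jog_arm(
  offset=[
    [-1.5,0,0],
    [-3,0,0],
    [-4,0,0],
    [-5.5,0,0],
    [4,0,0],
    [3,0,0],
    [2,0,0],
    [1,0,0],
  ],
  twist=[0,0,0,0,0,0,0,0],
  fingers=[1,1,1,1,1,1,1,1],
)

```text
t: 26.68
eef_pos: [0.4578, 0.3887, 0.1635]
tcp_rot: [[0.961, -0.277, -0.0], [-0.277, -0.961, -0.0], [-0.0, 0.0, -1.0]]
force: [0.2, 1.2, -5.0]
finger_gap: 0.0599
grasp_force: 49.9
```

```bash
python3 r.py 10
```

```text
27.125 [0.4569 0.3892 0.1636] F [ 0.02  0.13 -4.75] T about case y -0.073 +- 0.039 -0.014
```

The torque goes to +0.081 and then -0.073 Nm, matching the ±0.072 expected of the collar, so C is the rattler. Holding it out past the far edge.

Request:
jog_arm(
  offset=[
    [1,0,-1],
    [2,0,-1],
    [3,0,-1],
    [4,0,-1],
    [4,0,-1],
    [4,0,-1],
    [3,0,-0.5],
    [1,0,0],
  ],
  twist=[0,0,0,0,0,0,0,0],
  fingers=[1,1,1,1,1,1,1,1],
)

```text
t: 28.18
eef_pos: [0.6719, 0.3269, 0.2296]
tcp_rot: [[0.961, -0.278, 0.002], [-0.278, -0.961, 0.001], [0.002, -0.001, -1.0]]
force: [-0.7, 0.6, -4.4]
finger_gap: 0.0601
grasp_force: 49.9
```

Request:
jog_arm(
  offset=[
    [0,0,0],
    [0,0,0],
    [0,0,0],
    [0,0,0],
  ],
  twist=[0,0,0,0],
  fingers=[1,1,1,1],
)

```text
t: 28.68
eef_pos: [0.6683, 0.3288, 0.2287]
tcp_rot: [[0.961, -0.275, -0.0], [-0.275, -0.961, 0.0], [-0.0, -0.0, -1.0]]
force: [0.3, -0.5, -4.9]
finger_gap: 0.0596
grasp_force: 49.9
```

Run:
```python
from h import *
f=grab_frame('side');save('end',f)
```

```text
(no output)
```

View pics/end.png

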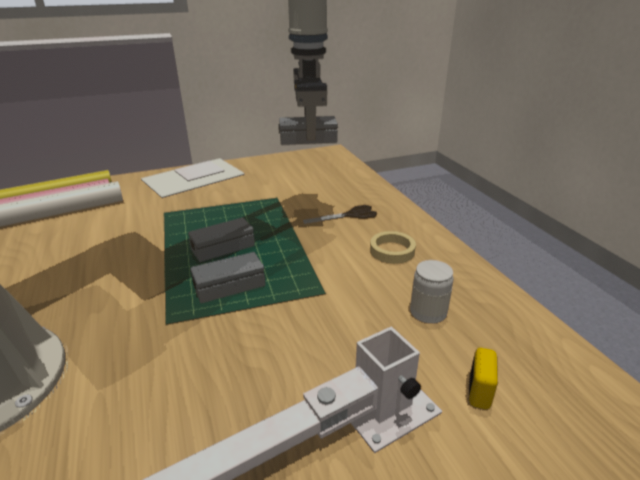

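The final view shows the pin head flush at (326,395) and cases A and B upright on the mat at (228,278) and (222,240). The rattling case is held level at (308,130), and the other things haven't moved.

```bash
python3 -c "
from bench import *
print(finish_job())"
```

```text
the job is handed in; nothing more can be done
None
```

I pushed the hinge pin fully home and identified case_c as the rattling case. I handed the job in with case_c held level past the mat's far edge, about 20 cm up, and the two quiet cases upright on the mat; the hand-in returned no verdict.

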